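# Start the hold-down screw of a drive-repair cradle

### The job

Slide the hard disk drive across the bed of the repair cradle until its edges are home against the two far stop pins and the left stop pin, which uncovers the threaded hole in the bed. Then take the hold-down screw out of its parking sleeve, stand it in the threaded hole, turn it backward (anticlockwise seen from above) on the thread without forcing it until you feel it drop off the thread end, and then turn it forward one whole turn so that it is started but its flange is still clear of the drive. Finish while holding: keep your grip on the knob of the upright, started screw and do not let go; leave the heat sink, memory stick and loupe beside the cradle alone.

Things in the scene. Friction and masses are not known exactly. Their poses are not given: they have to be found in the camera images.
- cradle: Bench cradle fixed to the bench: aluminium bed plate 170 x 216 mm (x, y), 10 mm thick, on four feet; its top (the bed) is 43 mm above the bench. Origin: centre of its underside, on the bench; x points to the far side (away from the robot), y left, z up. It carries three stop pins, a threaded hole and a parking sleeve (near left corner).
- far_stops (a point): Point on the bed midway between the two far stop pins, where they stop the drive's far long edge: (65, -4, 43) mm in the cradle. The steel pins are 10 mm thick, stand 12 mm above the bed and have their centres at (70, -30) and (70, 22) mm.
- left_stop (a point): Point on the bed where the third pin, alike, centre at (30, 65) mm in the cradle, stops the drive's left short edge: (30, 60, 43) mm in the cradle.
- boss_mouth (a point): Centre of the brass hole, level with the bed, at (-24, 10, 43) mm in the cradle; axes as the cradle. Countersunk mouth 34 mm wide, plain bore 29.6 mm to 10.5 mm below the bed, then a two-start right-hand thread 22 mm inside; open to the bench. Clockwise seen from above screws in, 12 mm a turn; friction holds the screw where it is left.
- sleeve_top (a point): Centre of the top of the parking sleeve, a plain upright tube on the bed, at (-55, 82, 53) mm in the cradle: 10 mm high, 41 mm outside, 31 mm inside, over a plain hole of that width. The screw stands loosely in it, its flange on the sleeve's top.
- screw: Hold-down screw, upright in the sleeve, 140 g, any way round. Origin: centre of its lower tip, z up its axis. From the tip: 7 mm plain end (20 mm thick, tapering to 13), steel thread 27.5 mm thick up to 50.5 mm, flange disc 52 mm wide from 50.5 to 54.5 mm, ribbed round black knob 42 mm wide from 54.5 to 80.5 mm, to be gripped across from above.
- thread_start (a point): Lower end of one of the screw's two thread starts, 13.6 mm off its axis and 7 mm above its tip; the other end lies opposite, across the axis. The screw drops when these two ends, turning anticlockwise, pass over the ends of the hole's thread, which lie 10.5 mm below the bed on the x axis of boss_mouth, one on the far and one on the near side.
- screw_flange (a point): Axis point at the flange's underside, 50.5 mm above the tip. Height above the bed: 33 mm on the thread just before the drop, 27 mm just after it, 15 mm one turn forward from there, 8 to 9 mm when it would clamp the drive.
- screw_knob (a point): Axis point at half height of the knob, 67.5 mm above the tip. Unstarted, the screw rests on the sloping top of the thread; turned backward (anticlockwise from above) it climbs 12 mm a turn, and at a thread end, reached within half a turn, it drops 6 mm. A firm grip must follow these heights, or the screw is forced or hangs in the fingers.
- drive: Flat hard disk drive 100 x 70 x 9 mm (x, y, z; solid to 8 mm), 120 g, loose on the bed, slightly askew, 15 to 40 mm short of the stops, over the hole. Origin: centre of its underside; its x points to the cradle's left (+y), its y to the near side (-x). Home, its origin is at (30, 10, 43) mm in the cradle and its near edge 19 mm from the hole's axis.
- drive_far_left (a point): Far left corner of the drive (cradle directions), 4 mm above its underside.
- drive_far_right (a point): Far right corner of the drive, 4 mm above its underside.
- drive_near_left (a point): Near left corner of the drive, 4 mm above its underside.
- heat_sink: Bystander: finned aluminium heat sink 32 x 32 x 20 mm on the bench to the right of the cradle; origin at the centre of its underside.
- usb_stick: Bystander: black memory stick 17 x 52 x 8 mm on the bench to the right of the cradle; origin at the centre of its underside.
- loupe: Bystander: black eye loupe 34 x 34 x 25 mm on the bench behind the cradle; origin at the centre of its underside.
Things that resemble listed ones, but are neither listed nor needed, are in the scene too. Leave any pink or yellow look-alike of the screw alone. Of the things that look like the drive, the larger one is meant.

How it is judged:
By the outcome, as a careful person would: the job done as asked, in the order asked, and still so for the second after the job is handed in, while the arm keeps its last pose, push and grip.
It also fails if it takes over 72 s, if anything falls off the work surface, if the arm or the gripper's body presses on something with over 40 N, if the wrist force passes 120 N, or if a joint passes its speed limit or range.

### The arm

A 6-joint arm with a two-finger parallel gripper is mounted at the origin on a cart in front of the work surface, level with it; the furniture and walls round the work are solid. World frame = base frame: x ahead of the robot, y to its left, z up, the work surface at z = 0. Lengths are in m, angles in rad, forces in N, time in s.
With the tool pointing down it reaches from about 0.3 to 0.775 m from the base axis. Payload 14.6 kg.
Tool frame: the origin (TCP) lies midway between the tips of the shut fingers; the grasp point (between the pads) lies 19 mm behind it; z points along the fingers, y is the line along which they close (so a half turn about z gives the same grasp; the last joint's range is limited). The gripper opens to 85 mm and grips with 20 to 120 N. Pads are 22 mm wide; open, the fingers measure 114 mm over their backs; the gripper's body (76 mm by 85 mm) begins 54 mm behind the grasp point. The pads swing forward as they close: fully open they stand 13 mm farther back than shut.
Start: joints at [1.175, 0.3, 1.521, -0, 1.321, -0.067], TCP at [0.178, 0.521, 0.231] pointing down, gripper open.
Joint ranges: [-3.03, 3.03], [-0.79, 2.21], [0.23, 2.52], [-1.04, 4.18], [0, 3.07], [-2.55, 2.55]. Speed limits (rad/s): [2.22, 2.22, 2.57, 3.14, 3.14, 3.14].

### API

Orientations are given as a unit quaternion [w, x, y, z].
In Python, from station import env gives the robot as it stands.
- The arm moves only by the tool send_rows, never from a script. Its argument "moves" is a list of rows, each a list of 3 entries, a list of its own where there are three numbers: the shift along the tool's x, y, z in mm, then the turn, a rotation vector about the tool's x, y, z in rad, then the opening, from 0 (shut) to 1 (fully open). A call has 1 to 5 rows; each row is the pose to reach, as a shift and turn from the pose commanded when the call began, along the tool's axes at that moment; what a row does not reach only later rows make up. A row lasts 1/8 s, in which the tool goes at most 62.5 mm and 10.7 degrees, less where a joint would pass 70% of its speed; a pose out of reach is approached as far as the arm can. A call with a gripper value outside its range is refused whole. The fingers move at their own pace and stop on an object; the grip force is fixed at half the most. Time passes only in rows, so rows that repeat a pose let the fingers close. It gives the time, the measured TCP pose, the force, the opening and the grip force at its end, in the units of the state.
- env.get_state(): the state, without advancing time (a new reading comes with each control period).
- env.camera(name): name is "side" or "top"; returns the picture (384x512x3 uint8, red, green, blue); there is no depth.
- env.get_calibration(name): a dict with "mtx" (3x3 intrinsics, pixels), "rvec" (rotation vector, rad) and "tvec" (3), from world to camera coordinates, as OpenCV has them. Camera axes: x right, y down, z forward; pixel columns grow to the right and rows downward; lengths in m; the calibration is good to about 2 mm. A picture is of the moment at which its call begins. get_calibration takes no time and is no camera call.
- env.finish_job(): hands the job in; it is judged then, once.
Trained networks look in the newest picture that a camera, given by its name, has taken for a name from the list of things; names that differ only in an ending like _2 or _b are one class to them, and where a whole thing is asked for, a point or a joint stands for the part that bears it (a point fixed in the world has none). Each returns a list of dicts, best first, with "conf" (0 to 1); they miss things now and then, are a little off and sometimes report something else, mostly with a low value. They report only what shows in the picture. A call takes as long as a camera call. They do not tell look-alikes from the thing itself.
- env.trace(camera, label): "region" (384x512 bool, what is visible of it).
- env.tip_of(camera, label): "at" ([x, y, z] in m, in world coordinates, good to about 4 mm: a listed point, or the origin of a listed thing).
The state is a dict: "time": time; "q": joint angles; "joint_velocities": joint speeds; "tau": joint torques, N m; "tcp_pos": TCP position; "ee_rot": TCP orientation; "force": force on the tool from outside, world axes, zero at the start; "wrist_torque": the same for the moment, N m; "grip_width": finger opening in m; "grip_force": force on a finger pad.
Only numpy, scipy, OpenCV 4.12 (cv2) and the standard library are available. Lean on these libraries where they do the work, as an engineer would, in place of code of your own. Each camera call takes 0.05 s, during which the arm holds its last target. There are 200 camera calls.

## Working session

There is one attempt and no reset: what is moved stays moved. The work goes in short steps, Python scripts to look and compute and a tool call to move; the robot and the scene stay as the last step left them, time stands still between calls to the robot, and variables do not carry over. Pictures are saved under pics/ and viewed, at most 10 in all, crops included, and the job is handed in when it is done.

Besides the shell and the picture viewer there is one more tool, called after "Request:" as name(argument=value, ...) on one line, values as JSON. send_rows: Moves the arm, as the interface text tells. Its arguments: {"type":"object","properties":{"moves":{"type":"array","items":{"type":"array"}}},"required":["moves"]}

```bash
ls; mkdir -p pics; cat > h.py <<'E'
import numpy as np, cv2
from station import env
def cal(n):
    c=env.get_calibration(n); return np.array(c['mtx'],float),np.array(c['rvec'],float),np.array(c['tvec'],float)
def proj(n,P):
    m,r,t=cal(n); return cv2.projectPoints(np.array(P,float).reshape(-1,1,3),r,t,m,None)[0].reshape(-1,2)
def ray(n,uv,z):
    m,r,t=cal(n); R=cv2.Rodrigues(r)[0]; c=-R.T@t.ravel()
    d=R.T@np.linalg.solve(m,np.array([uv[0],uv[1],1.])); return c+d*(z-c[2])/d[2]
def save(n,f,crop=None,s=1):
    im=env.camera(n)[:,:,::-1]
    if crop: x0,y0,x1,y1=crop; im=im[y0:y1,x0:x1]
    im=cv2.resize(np.ascontiguousarray(im),None,fx=s,fy=s,interpolation=cv2.INTER_CUBIC); cv2.imwrite('pics/'+f,im)
E
python3 - <<'E'
from h import *
a=env.camera('top');b=env.camera('side')
cv2.imwrite('pics/a.png',cv2.resize(np.vstack([a,b])[:,:,::-1],(400,600)) )
cv2.imwrite('pics/top0.png',a[:,:,::-1]);cv2.imwrite('pics/side0.png',b[:,:,::-1])
for n in ['cradle','far_stops','left_stop','boss_mouth','sleeve_top','screw','screw_knob','screw_flange','thread_start','drive','drive_far_left','drive_far_right','drive_near_left']:
  for c in ['top','side']:
    print(n,c,[(np.round(np.array(d['at'])*1000).astype(int).tolist(),round(d['conf'],2),proj(c,d['at'])[0].astype(int).tolist()) for d in env.tip_of(c,n)[:4]])
s=env.get_state();print(s)
E
```

```text
pics
cradle top [([470, 240, 0], 0.57, [257, 194])]
cradle side []
far_stops top [([540, 244, 40], 0.92, [256, 170]), ([411, 314, 49], 0.47, [232, 214])]
far_stops side [([534, 240, 43], 0.78, [230, 210]), ([433, 270, 47], 0.36, [263, 216])]
left_stop top [([494, 307, 37], 0.55, [234, 186])]
left_stop side [([496, 301, 45], 0.92, [240, 220]), ([412, 315, 54], 0.44, [269, 222])]
boss_mouth top [([451, 246, 39], 0.9, [255, 200])]
boss_mouth side [([451, 245, 43], 0.57, [258, 213])]
sleeve_top top [([408, 316, 52], 0.66, [232, 215])]
sleeve_top side [([410, 317, 53], 0.92, [270, 223])]
screw top [([453, 40, -4], 0.75, [324, 199]), ([307, 384, 0], 0.68, [211, 249]), ([409, 313, 3], 0.58, [234, 215]), ([408, 314, 51], 0.48, [232, 215])]
screw side [([308, 381, -2], 0.94, [306, 256]), ([446, 41, 4], 0.8, [266, 196]), ([409, 316, 3], 0.61, [270, 239]), ([407, 308, 70], 0.36, [272, 216])]
screw_knob top [([312, 380, 64], 0.61, [210, 249]), ([453, 41, 69], 0.53, [327, 198]), ([409, 316, 73], 0.49, [231, 215])]
screw_knob side [([308, 379, 70], 0.69, [308, 232]), ([407, 310, 73], 0.56, [272, 2
[... 1250 characters left out ...]
71, 222])]
{'time': 1.4, 'q': array([ 1.17538832e+00,  2.99930704e-01,  1.52103728e+00,  2.95942776e-05,
        1.32075309e+00, -6.65826123e-02]), 'joint_velocities': array([-0.00156239,  0.00137541,  0.00018879, -0.0002277 , -0.0001814 ,
       -0.00111499]), 'tau': array([-6.60780952e-04, -5.43352997e+01, -3.61984456e+01, -5.20207459e-05,
        5.49730721e-04,  6.87715143e-06]), 'tcp_pos': array([0.17758535, 0.52050293, 0.23124795]), 'ee_rot': array([-2.86568890e-05,  1.63676589e-01,  9.86514049e-01, -5.92234201e-05]), 'force': array([ 0.00416691, -0.2224335 , -0.10783692]), 'wrist_torque': array([0.06043347, 0.02114473, 0.01745884]), 'grip_force': 0.0, 'grip_width': 0.0853851170443412}
```

```bash
python3 - <<'E'
import cv2,numpy as np
a=cv2.imread('pics/top0.png');b=cv2.imread('pics/side0.png')
a=cv2.resize(a[130:280,120:360],(800,500),interpolation=3);cv2.imwrite('pics/t1.png',a)
b=cv2.resize(b[150:330,200:350],(500,600),interpolation=3);cv2.imwrite('pics/s1.png',b)
E
```

```text
(no output)
```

View pics/t1.png

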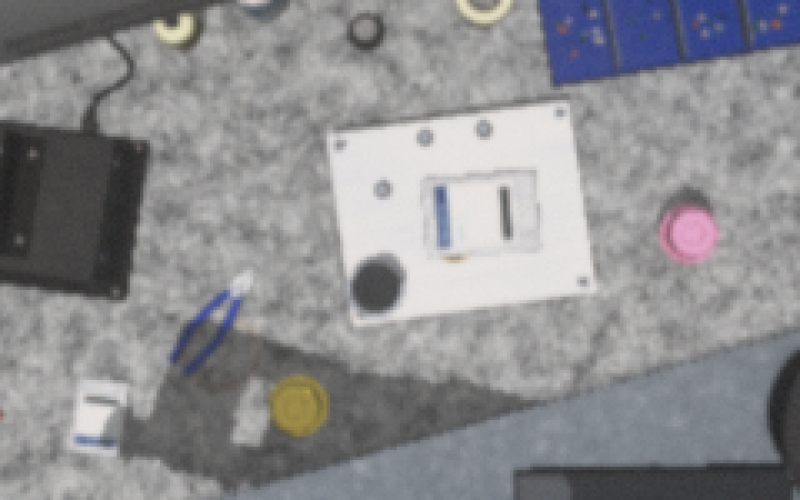

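View pics/s1.png

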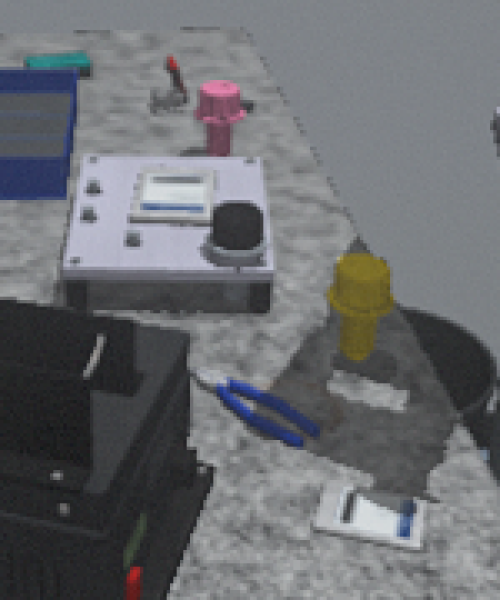

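Black screw in the sleeve at top px (232,215), side (272,216) is the target. Its look-alikes are pink at top (327,199) and yellow at top (210,250). The drive on the bed is at top (264,193), and the smaller look-alike at (149,254) is to be ignored. The crops confirm this choice. Next I fit the poses.

```bash
python3 - <<'E'
from h import *
from scipy.optimize import least_squares
env.camera('top');env.camera('side')
M={}
for n in ['cradle','drive']:
  for c in ['top','side']:
    for d in env.trace(c,n)[:2]:
      m=d['region'];ys,xs=np.nonzero(m);print(n,c,round(d['conf'],2),m.sum(),xs.mean().round(),ys.mean().round())
      M.setdefault((n,c),m)
# fit by silhouette hull overlap: compare convex hull polygons
def box(p,l,w,z0,z1):
  x,y,a=p;R=np.array([[np.cos(a),-np.sin(a)],[np.sin(a),np.cos(a)]])
  P=[]
  for z in(z0,z1):
    for sx in(-1,1):
      for sy in(-1,1): P.append([*(R@[sx*l/2,sy*w/2]+[x,y]),z])
  return P
def fit(n,cs,p0,l,w,z0,z1):
  from scipy.optimize import minimize
  th=np.linspace(0,2*np.pi,48,endpoint=False);D=np.c_[np.cos(th),np.sin(th)]
  H=[]
  for c in cs:
    m=M[(n,c)].astype(np.uint8);k,lab,st,_=cv2.connectedComponentsWithStats(m);m=lab==1+np.argmax(st[1:,4])
    ys,xs=np.nonzero(m);Q=np.c_[xs,ys]; H.append((Q@D.T).max(0)+0.5*0)
  def f(p): return np.concatenate([(proj(c,box(p,l,w,z0,z1))@D.T).max(0)-h for c,h in zip(cs,H)])
  r=least_squares(f,p0,loss='soft_l1',x_scale=[.01,.01,.05]);print(n,cs,np.r_[r.x[:2]*1000,np.degrees(r.x[2])].round(1),'rms px',np.sqrt((f(r.x)**2).mean()).round(2));return r.x
for cs in (['top'],['side'],['top','side']):
  try: fit('cradle',cs,[.470,.24,.09],.170,.216,.033,.043)
  except Exception as e: print(e)
  try: fit('drive',cs,[.472,.222,.09],.070,.100,.043,.052)
  except Exception as e: print(e)
# tip_of point fit
A=np.array([[65,-4],[30,60],[-24,10],[-55,82]])
for B in ([[540,244],[494,307],[451,246],[408,316]],[[534,240],[496,301],[451,245],[410,317]]):
  B=np.array(B,float);a=A-A.mean(0);b=B-B.mean(0);t=np.arctan2((a[:,0]*b[:,1]-a[:,1]*b[:,0]).sum(),(a*b).sum());R=np.array([[np.cos(t),-np.sin(t)],[np.sin(t),np.cos(t)]])
  print(np.degrees(t),B.mean(0)-R@A.mean(0),(B-(A@R.T+B.mean(0)-R@A.mean(0))).round(1).tolist())
E
```

```text
cradle top 0.86 3295 259.0 192.0
cradle top 0.6 239 233.0 217.0
cradle side 0.77 1702 247.0 219.0
drive top 0.8 892 264.0 194.0
drive top 0.66 363 149.0 255.0
drive side 0.73 549 310.0 304.0
drive side 0.69 391 251.0 208.0
cradle ['top'] [474.2 237.7   7.1] rms px 2.51
drive ['top'] [470.8 223.6   3.7] rms px 0.81
cradle ['side'] [472.4 264.6   7.6] rms px 1.91
drive ['side'] [301.6 586.   -7.8] rms px 10.43
cradle ['top', 'side'] [475.2 240.4   7. ] rms px 3.2
drive ['top', 'side'] [466.4 226.1   5.9] rms px 55.05
8.003768997152807 [474.4407793 241.0534673] [[0.6, -2.1], [-1.8, 2.4], [1.7, -1.6], [-0.6, 1.4]]
4.766121475414442 [471.83810994 238.54558552] [[-2.9, 0.0], [-0.7, 0.2], [3.9, -1.5], [-0.2, 1.3]]
```

```bash
python3 - <<'E'
from h import *
a=cv2.imread('pics/top0.png')
m=((a.min(2)>205)).astype(np.uint8);m[:, :205]=0;m[:,310:]=0;m[:150]=0;m[235:]=0
m=cv2.morphologyEx(m,cv2.MORPH_OPEN,np.ones((3,3)));k,lab,st,_=cv2.connectedComponentsWithStats(m);i=1+np.argmax(st[1:,4]);print(st[i])
ys,xs=np.nonzero(lab==i);P=np.array([ray('top',(u,v),.043)[:2]*1000 for u,v in zip(xs,ys)],np.float32)
print(cv2.minAreaRect(P))
f=lambda u,v,z:(ray('top',(u*.3+120-.35,v*.3+130-.35),z)[:2]*1000).round(1)
print('plate',[f(u,v,.043) for u,v in[(330,130),(572,100),(597,290),(350,326)]])
print('pins',[f(u,v,.055) for u,v in[(425,137),(485,129),(383,189)]])
print('drive',[f(u,v,.051) for u,v in[(420,180),(535,168),(542,250),(430,262)]])
print('knob',f(378,284,.0835))
E
```

```text
[ 219  162   79   64 3167]Traceback (most recent call last):
  File "<stdin>", line 5, in <module>
  File "h.py", line 8, in ray
    m,r,t=cal(n); R=cv2.Rodrigues(r)[0]; c=-R.T@t.ravel()
          ~~~^^^
  File "h.py", line 4, in cal
    c=env.get_calibration(n); return np.array(c['mtx'],float),np.array(c['rvec'],float),np.array(c['tvec'],float)
ValueError: time passes only in moves, steps and waits
```

```bash
sed -i 's/^def cal/import functools\n@functools.lru_cache(None)\ndef cal/' h.py; python3 - <<'E'
from h import *
a=cv2.imread('pics/top0.png')
m=((a.min(2)>205)).astype(np.uint8);m[:, :205]=0;m[:,310:]=0;m[:150]=0;m[235:]=0
m=cv2.morphologyEx(m,cv2.MORPH_OPEN,np.ones((3,3)));k,lab,st,_=cv2.connectedComponentsWithStats(m);i=1+np.argmax(st[1:,4])
ys,xs=np.nonzero(lab==i);P=np.array([ray('top',(u,v),.043)[:2]*1000 for u,v in zip(xs,ys)],np.float32)
print(cv2.minAreaRect(P))
f=lambda u,v,z:(ray('top',(u*.3+120-.35,v*.3+130-.35),z)[:2]*1000).round(1)
print('plate',[f(u,v,.043) for u,v in[(330,130),(572,100),(597,290),(350,326)]])
print('pins',[f(u,v,.055) for u,v in[(425,137),(485,129),(383,189)]])
print('drive',[f(u,v,.051) for u,v in[(420,180),(535,168),(542,250),(430,262)]])
print('knob',f(378,284,.0835))
print(env.get_state()['time'])
E
```

```text
((471.5661315917969, 239.81382751464844), (167.36248779296875, 213.66773986816406), 7.255011558532715)
plate [array([546.9, 353.8]), array([569.4, 140.1]), array([401.8, 122. ]), array([374.5, 338.8])]
pins [array([538.1, 270. ]), array([544.1, 217.5]), array([493.3, 307.4])]
drive [array([500.8, 275.1]), array([509.4, 174.3]), array([437.6, 169.8]), array([429. , 267.6])]
knob [410.7 311.5]
1.7
```

```bash
cat >> h.py <<'E'
from scipy.spatial.transform import Rotation as Ro
C0=np.array([472.,240.,0]);YAW=np.radians(7.0)
def c2w(p): return Ro.from_rotvec([0,0,YAW]).apply(p)+C0
def w2c(p): return Ro.from_rotvec([0,0,-YAW]).apply(np.asarray(p)-C0)
def go(p,turn=0):
    """shift (tool mm), turn (tool rotvec) to cradle point p with tool down, tool y at cradle-y + turn deg (ccw from above)"""
    s=env.get_state();q=s['ee_rot'];R=Ro.from_quat([q[1],q[2],q[3],q[0]])
    a=YAW+np.radians(turn)
    G=Ro.from_matrix(np.array([[-np.cos(a),-np.sin(a),0],[-np.sin(a),np.cos(a),0],[0,0,-1.]]).T.T)
    print('shift',R.inv().apply(c2w(p)-s['tcp_pos']*1000).round(1).tolist(),'turn',(R.inv()*G).as_rotvec().round(4).tolist())
def st():
    s=env.get_state();q=s['ee_rot'];R=Ro.from_quat([q[1],q[2],q[3],q[0]]).as_matrix()
    print('t',round(s['time'],2),'tcp cradle',w2c(s['tcp_pos']*1000).round(1),'yaw-y',np.degrees(np.arctan2(-R[0,1],R[1,1])-YAW).round(1),'tz',R[:,2].round(3),'F',s['force'].round(1),'T',s['wrist_torque'].round(2),'grip',round(s['grip_width']*1000,1),round(s['grip_force'],1),'q6',s['q'][5].round(3))
E
python3 -c "
from h import *
st();go([-66,-17.6,140]);go([-66,-17.6,46])"
```

```text
t 1.7 tcp cradle [-258.   314.3  231.3] yaw-y -25.8 tz [-0. -0. -1.] F [ 0.6 -0.6 -0.3] T [-0.02  0.    0.01] grip 85.7 0.0 q6 -0.067
shift [-317.5, -215.0, 91.3] turn [-0.0, 0.0, -0.451]
shift [-317.5, -215.0, 185.3] turn [-0.0, 0.0, -0.451]
```

Request:
send_rows(moves=[[[-60,-40,18],[0,0,-0.1],0.6],[[-120,-81,35],[0,0,-0.2],0.6],[[-170,-115,50],[0,0,-0.28],0.6],[[-220,-150,65],[0,0,-0.36],0.6],[[-270,-183,80],[0,0,-0.451],0.6]])

```text
time: 2.33
tcp_pos: [0.3612, 0.2766, 0.1568]
ee_rot: [0.0, -0.063, 0.998, 0.0]
force: [1.4, 0.2, 0.1]
grip_width: 0.0511
grip_force: 0.0
```

```bash
python3 -c "
from h import *
st();go([-66,-17.6,140]);go([-66,-17.6,60])"
```

```text
t 2.33 tcp cradle [-105.5   49.8  156.8] yaw-y 0.2 tz [ 0.001  0.001 -1.   ] F [1.4 0.2 0.1] T [ 0.04 -0.08 -0.01] grip 51.1 0.0 q6 -1.123
shift [-39.3, -67.5, 16.8] turn [0.0004, 0.0008, 0.0031]
shift [-39.2, -67.5, 96.8] turn [0.0004, 0.0008, 0.0031]
```

Request:
send_rows(moves=[[[-30,-50,12],[0,0,0],0.6],[[-38,-67,40],[0,0,0],0.6],[[-38,-67,85],[0,0,0],0.6],[[-38,-67,110],[0,0,0],0.6],[[-38,-67,110],[0,0,0],0.6]])

```text
time: 2.95
tcp_pos: [0.4054, 0.2159, 0.0458]
ee_rot: [-0.001, -0.061, 0.998, -0.001]
force: [-0.1, 0.3, -1.6]
grip_width: 0.0512
grip_force: 0.0
```

```bash
python3 -c "
from h import *
st();save('side','p1.png',(195,160,305,260),5)"
```

```text
t 2.95 tcp cradle [-69.  -15.8  45.8] yaw-y -0.0 tz [-0.003 -0.001 -1.   ] F [-0.1  0.3 -1.6] T [ 0.02 -0.01 -0.02] grip 51.2 0.0 q6 -1.283
```

View pics/p1.png

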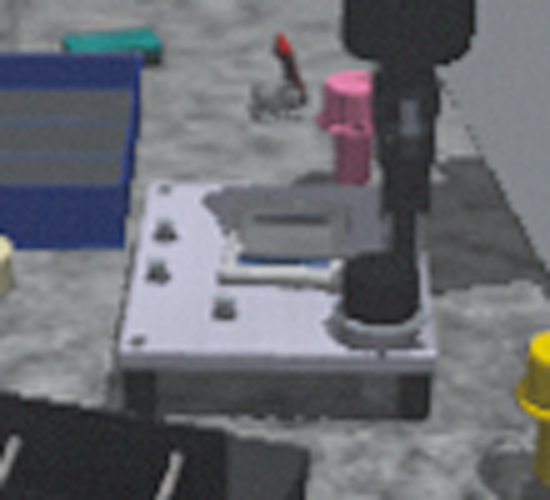

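The fingers stand behind the screw, at crop (405,200), just short of the drive's near edge. Now I lower gently to find the bed.

Request:
send_rows(moves=[[[0,0,2],[0,0,0],0.6],[[0,0,3],[0,0,0],0.6],[[0,0,3],[0,0,0],0.6]])

```text
time: 3.38
tcp_pos: [0.4064, 0.2164, 0.0444]
ee_rot: [0.0, -0.061, 0.998, 0.0]
force: [0.1, -0.4, 0.9]
grip_width: 0.0509
grip_force: 0.0
```

Request:
send_rows(moves=[[[0,0,1],[0,0,0],0.6],[[0,0,2],[0,0,0],0.6],[[0,0,2],[0,0,0],0.6]])

```text
time: 3.75
tcp_pos: [0.4061, 0.2163, 0.0418]
ee_rot: [-0.0, -0.061, 0.998, -0.0]
force: [0.1, 0.1, 0.2]
grip_width: 0.0516
grip_force: 0.0
```

Request:
send_rows(moves=[[[0,0,1],[0,0,0],0.6],[[0,0,2],[0,0,0],0.6],[[0,0,2],[0,0,0],0.6]])

```text
time: 4.12
tcp_pos: [0.4062, 0.2163, 0.0399]
ee_rot: [-0.0, -0.061, 0.998, -0.0]
force: [0.3, 0.4, 0.4]
grip_width: 0.0513
grip_force: 0.0
```

Request:
send_rows(moves=[[[0,0,1],[0,0,0],0.6],[[0,0,2],[0,0,0],0.6],[[0,0,2],[0,0,0],0.6]])

```text
time: 4.5
tcp_pos: [0.4063, 0.2164, 0.0396]
ee_rot: [0.0, -0.061, 0.998, 0.0]
force: [-12.9, -5.2, 34.3]
grip_width: 0.0511
grip_force: 16.7
```

Request:
send_rows(moves=[[[0,0,-4],[0,0,0],0.6],[[-5,-1,-4],[0,0,0],0.6],[[-12,-2,-4],[0,0,0],0.6],[[-20,-2,-4],[0,0,0],0.6],[[-27,-2,-4],[0,0,0],0.6]])

```text
time: 5.12
tcp_pos: [0.4337, 0.2176, 0.0417]
ee_rot: [-0.0, -0.061, 0.998, -0.0]
force: [-1.7, -1.0, 0.4]
grip_width: 0.0515
grip_force: 0.4
```

Request:
send_rows(moves=[[[-4,0,0],[0,0,0],0.6],[[-8,0,0],[0,0,0],0.6],[[-12,0,0],[0,0,0],0.6],[[-15,0,0],[0,0,0],0.6],[[-16,0,0],[0,0,0],0.6]])

```text
time: 5.75
tcp_pos: [0.4492, 0.2196, 0.0419]
ee_rot: [-0.0, -0.061, 0.998, -0.0]
force: [-1.6, -0.5, 0.4]
grip_width: 0.0511
grip_force: 0.6
```

```bash
python3 -c "
from h import *
st();save('top','p2.png',(215,155,305,235),7)"
```

```text
t 5.75 tcp cradle [-25.1 -17.5  41.9] yaw-y 0.0 tz [-0. -0. -1.] F [-1.6 -0.5  0.4] T [-0.02  0.18  0.01] grip 51.1 0.6 q6 -1.312
```

View pics/p2.png

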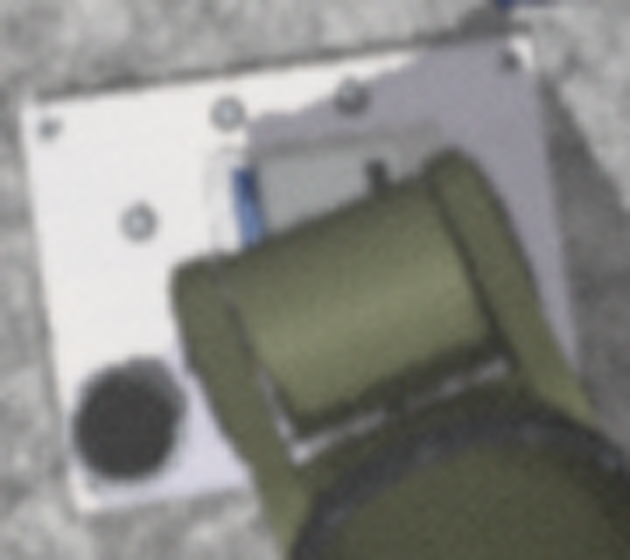

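The drive is moving squarely. Its far edge is at crop row ~140 and the pins are at ~100, so I continue slowly.

Request:
send_rows(moves=[[[-2,0,0],[0,0,0],0.6],[[-4,0,0],[0,0,0],0.6],[[-6,0,0],[0,0,0],0.6],[[-6,0,0],[0,0,0],0.6]])

```text
time: 6.3
tcp_pos: [0.4553, 0.2203, 0.042]
ee_rot: [0.0, -0.061, 0.998, 0.0]
force: [-0.1, -0.2, -0.2]
grip_width: 0.0513
grip_force: 0.0
```

Request:
send_rows(moves=[[[-1.5,0,0],[0,0,0],0.6],[[-3,0,0],[0,0,0],0.6],[[-3,0,0],[0,0,0],0.6]])

```text
time: 6.68
tcp_pos: [0.4582, 0.2207, 0.0419]
ee_rot: [0.0, -0.061, 0.998, 0.0]
force: [-0.1, -0.0, 0.3]
grip_width: 0.0509
grip_force: 0.0
```

Request:
send_rows(moves=[[[-1,0,0],[0,0,0],0.6],[[-2,0,0],[0,0,0],0.6],[[-2,0,0],[0,0,0],0.6]])

```text
time: 7.05
tcp_pos: [0.4596, 0.2208, 0.0419]
ee_rot: [-0.001, -0.061, 0.998, -0.0]
force: [-5.5, 0.2, 2.7]
grip_width: 0.0511
grip_force: 2.4
```

Request:
send_rows(moves=[[[-1,0,0],[0,0,0],0.6],[[-2,0,0],[0,0,0],0.6],[[-2,0,0],[0,0,0],0.6]])

```text
time: 7.42
tcp_pos: [0.46, 0.2208, 0.0417]
ee_rot: [-0.003, -0.061, 0.998, -0.001]
force: [-18.8, -2.7, 13.2]
grip_width: 0.0513
grip_force: 9.5
```

Request:
send_rows(moves=[[[5,0,0],[0,0,0],0.6],[[5,0,-40],[0,0,0],0.4],[[0,-40,-50],[0,0,0],0.0],[[-25,-72,-40],[0,0,0],0.0],[[-45,-72,-25],[0,0,0],0.0]])

```text
time: 8.05
tcp_pos: [0.5171, 0.1535, 0.0674]
ee_rot: [0.001, -0.06, 0.998, 0.0]
force: [0.0, 0.2, -0.4]
grip_width: 0.0002
grip_force: 0.0
```

```bash
python3 -c "
from h import *
st();go([30,-92,46])"
```

```text
t 8.05 tcp cradle [ 34.2 -91.4  67.4] yaw-y -0.1 tz [ 0.002  0.    -1.   ] F [ 0.   0.2 -0.4] T [ 0.03 -0.01  0.03] grip 0.2 0.0 q6 -1.47
shift [4.3, -0.7, 21.4] turn [-0.0, 0.0025, -0.0023]
```

Request:
send_rows(moves=[[[3,-1,12],[0,0,0],0],[[4,-1,20],[0,0,0],0],[[4,0,21],[0,0,0],0],[[4,6,21],[0,0,0],0],[[4,12,21],[0,0,0],0]])

```text
time: 8.68
tcp_pos: [0.5101, 0.1672, 0.0464]
ee_rot: [0.0, -0.061, 0.998, 0.0]
force: [0.4, 0.1, -0.0]
grip_width: 0.0001
grip_force: 0.0
```

Request:
send_rows(moves=[[[0,4,0],[0,0,0],0],[[0,8,0],[0,0,0],0],[[0,12,0],[0,0,0],0],[[0,16,0],[0,0,0],0],[[0,18,0],[0,0,0],0]])

```text
time: 9.3
tcp_pos: [0.5078, 0.1846, 0.046]
ee_rot: [0.0, -0.061, 0.998, -0.0]
force: [0.2, -2.2, 0.8]
grip_width: 0.0004
grip_force: 1.0
```

```bash
python3 -c "
from h import *
st();save('side','p3.png',(195,160,305,260),5)"
```

```text
t 9.3 tcp cradle [ 28.8 -59.3  46. ] yaw-y 0.0 tz [ 0. -0. -1.] F [ 0.2 -2.2  0.8] T [-0.36 -0.02  0.01] grip 0.4 1.0 q6 -1.412
```

View pics/p3.png

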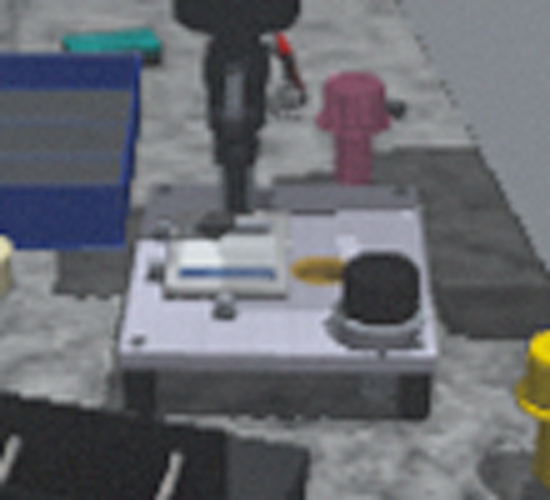

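The brass hole is uncovered at crop (320,270). The drive is near the left pin at (225,305), with a few mm to go.

Request:
send_rows(moves=[[[0,2,0],[0,0,0],0],[[0,3.5,0],[0,0,0],0],[[0,3.5,0],[0,0,0],0]])

```text
time: 9.72
tcp_pos: [0.5074, 0.1881, 0.0459]
ee_rot: [-0.0, -0.061, 0.998, 0.0]
force: [1.0, -0.0, -0.6]
grip_width: 0.0001
grip_force: 0.0
```

Request:
send_rows(moves=[[[0,1,0],[0,0,0],0],[[0,2,0],[0,0,0],0],[[0,2,0],[0,0,0],0]])

```text
time: 10.1
tcp_pos: [0.5071, 0.19, 0.0459]
ee_rot: [-0.0, -0.061, 0.998, 0.0]
force: [-0.8, 0.6, -0.4]
grip_width: 0.0001
grip_force: 0.0
```

Request:
send_rows(moves=[[[0,1,0],[0,0,0],0],[[0,2,0],[0,0,0],0],[[0,2,0],[0,0,0],0]])

```text
time: 10.48
tcp_pos: [0.5069, 0.192, 0.0459]
ee_rot: [-0.0, -0.061, 0.998, 0.0]
force: [-0.7, 0.1, 0.7]
grip_width: -0.0003
grip_force: 0.0
```

Request:
send_rows(moves=[[[0,1,0],[0,0,0],0],[[0,1,0],[0,0,0],0]])

```text
time: 10.72
tcp_pos: [0.5068, 0.193, 0.0459]
ee_rot: [0.0, -0.061, 0.998, 0.0]
force: [-0.1, 0.7, -0.1]
grip_width: 0.0003
grip_force: 0.0
```

Request:
send_rows(moves=[[[0,1,0],[0,0,0],0],[[0,2,0],[0,0,0],0],[[0,2,0],[0,0,0],0]])

```text
time: 11.1
tcp_pos: [0.5066, 0.195, 0.046]
ee_rot: [0.0, -0.061, 0.998, 0.0]
force: [-0.7, -0.1, 0.4]
grip_width: -0.0003
grip_force: 0.0
```

Request:
send_rows(moves=[[[0,1,0],[0,0,0],0],[[0,1,0],[0,0,0],0]])

```text
time: 11.35
tcp_pos: [0.5064, 0.1959, 0.0459]
ee_rot: [0.0, -0.061, 0.998, 0.0]
force: [-0.6, -0.3, -0.5]
grip_width: -0.0001
grip_force: 0.0
```

```bash
python3 -c "
from h import *
st();save('side','p4.png',(205,185,285,245),8)
for c in ('side','top'):
  env.camera(c)
  for n in ('drive','left_stop'):
    print(c,n,[(w2c(np.array(d['at'])*1000).round(1),round(d['conf'],2)) for d in env.tip_of(c,n)[:2]])"
```

```text
t 11.35 tcp cradle [ 28.8 -47.9  45.9] yaw-y 0.0 tz [ 0.  0. -1.] F [-0.6 -0.3 -0.5] T [-0.02 -0.04 -0.  ] grip -0.1 0.0 q6 -1.391
side drive [(array([33.7,  4.7, 43.6]), 0.88), (array([-132.8,  350.4,    0.6]), 0.81)]
side left_stop [(array([33.3, 61.5, 42.6]), 0.97)]
top drive [(array([-1.325e+02,  3.462e+02,  1.000e-01]), 0.64), (array([32.4,  7.5, 39.7]), 0.59)]
top left_stop [(array([30.7, 61.4, 38.8]), 0.79)]
```

View pics/p4.png

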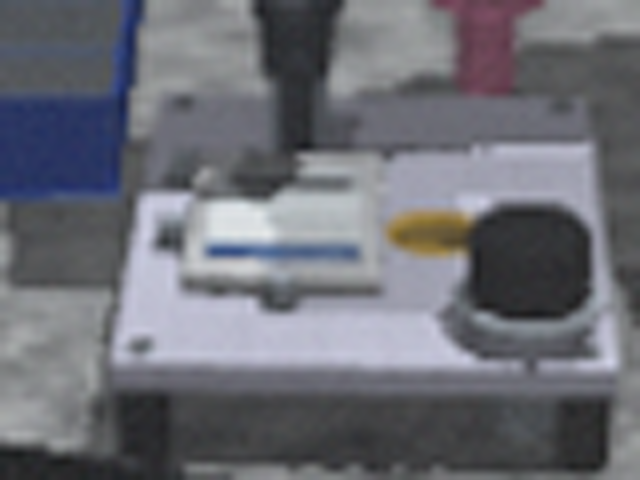

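The drive's left edge sits a few mm short of the left pin (crop 280,290), so I continue.

Request:
send_rows(moves=[[[0,1,0],[0,0,0],0],[[0,2,0],[0,0,0],0],[[0,2,0],[0,0,0],0]])

```text
time: 12.08
tcp_pos: [0.5063, 0.1966, 0.0459]
ee_rot: [-0.0, -0.061, 0.998, -0.001]
force: [-0.3, -10.7, 1.4]
grip_width: -0.0001
grip_force: 5.8
```

Request:
send_rows(moves=[[[0,1,0],[0,0,0],0],[[0,2,0],[0,0,0],0],[[0,2,0],[0,0,0],0]])

```text
time: 12.45
tcp_pos: [0.5062, 0.1972, 0.0458]
ee_rot: [-0.0, -0.061, 0.998, -0.002]
force: [2.4, -24.9, 3.6]
grip_width: -0.0002
grip_force: 12.2
```

Request:
send_rows(moves=[[[0,-9,0],[0,0,0],0],[[0,-9,-35],[0,0,0],0.2],[[30,20,-40],[0,0,0],0.5],[[58,50,-40],[0,0,0],0.5],[[58,55,-20],[0,0,0],0.5]])

```text
time: 13.08
tcp_pos: [0.4408, 0.249, 0.067]
ee_rot: [0.001, -0.062, 0.998, 0.001]
force: [-0.1, 0.3, -0.3]
grip_width: 0.0427
grip_force: 0.0
```

```bash
python3 -c "
from h import *
st();go([-24,8,43])"
```

```text
t 13.07 tcp cradle [-29.9  12.7  67. ] yaw-y 0.1 tz [ 0.002  0.001 -1.   ] F [-0.1  0.3 -0.3] T [-0.03 -0.    0.02] grip 42.7 0.0 q6 -1.254
shift [-5.8, -4.8, 24.0] turn [0.0012, 0.0024, 0.0022]
```

Request:
send_rows(moves=[[[0,-4,12],[0,0,0],0.5],[[0,-4,22],[0,0,0],0.5],[[0,-4,23],[0,0,0],0.5],[[-6,-4,23],[0,0,0],0.5],[[-12,-4,23],[0,0,0],0.5]])

```text
time: 13.7
tcp_pos: [0.4549, 0.2449, 0.0434]
ee_rot: [0.0, -0.061, 0.998, 0.0]
force: [0.4, 0.8, 0.0]
grip_width: 0.043
grip_force: 0.0
```

Request:
send_rows(moves=[[[-1.5,0,0],[0,0,0],0.5],[[-3,0,0],[0,0,0],0.5],[[-3,0,0],[0,0,0],0.5]])

```text
time: 14.08
tcp_pos: [0.4566, 0.2451, 0.0429]
ee_rot: [-0.001, -0.061, 0.998, -0.0]
force: [-4.7, -0.8, 3.2]
grip_width: 0.0426
grip_force: 2.2
```

Request:
send_rows(moves=[[[-1,0,0],[0,0,0],0.5],[[-1.5,0,0],[0,0,0],0.5],[[-1.5,0,0],[0,0,0],0.5]])

```text
time: 14.45
tcp_pos: [0.4568, 0.2451, 0.0428]
ee_rot: [-0.002, -0.061, 0.998, -0.001]
force: [-15.2, -2.7, 10.3]
grip_width: 0.0429
grip_force: 7.7
```

Request:
send_rows(moves=[[[6,0,0],[0,0,0],0.5],[[6,0,-40],[0,0,0],0.8],[[6,10,-80],[0,0,0.1],1],[[25,50,-85],[0,0,0.25],1],[[40,70,-85],[0,0,0.35],1]])

```text
time: 15.08
tcp_pos: [0.4098, 0.3113, 0.1288]
ee_rot: [0.001, 0.115, 0.993, 0.001]
force: [0.9, -0.1, -0.1]
grip_width: 0.0855
grip_force: 0.0
```

```bash
python3 -c "
from h import *
st();go([-55,82,100],-20)
s=env.get_state();print(s['q'].round(3))
cv2.imwrite('pics/tp.png',env.camera('top')[:,:,::-1]);env.camera('side')
for c in ('side','top'):
  for n in ('drive','left_stop','boss_mouth','screw_flange','screw_knob','far_stops','thread_start'):
    print(c,n,[(w2c(np.array(d['at'])*1000).round(1),round(d['conf'],2)) for d in env.tip_of(c,n)[:3]])"
```

```text
t 15.07 tcp cradle [-53.   78.4 128.8] yaw-y -20.3 tz [ 0.002  0.001 -1.   ] F [ 0.9 -0.1 -0.1] T [ 0.08  0.02 -0.04] grip 85.5 0.0 q6 -0.761
shift [3.1, 2.7, 28.7] turn [0.0017, 0.0015, -0.0045]
[ 0.579  0.333  1.733  0.     1.073 -0.761]
side drive [(array([35.2,  8.4, 43.8]), 0.92), (array([-130.7,  347.9,    2.6]), 0.87)]
side left_stop [(array([31.9, 62.6, 44.1]), 0.61)]
side boss_mouth [(array([-17.3,   8. ,  45.1]), 0.81), (array([31.9, 59.6, 44.3]), 0.28)]
side screw_flange [(array([-51.1,  80.2,  50.6]), 0.73), (array([-147.5,  159.4,   47.3]), 0.66), (array([34.3,  6.3, 44.2]), 0.61)]
side screw_knob [(array([-145.1,  158. ,   69.3]), 0.87), (array([-55.3,  78.2,  71.9]), 0.54)]
side far_stops [(array([ 59.1, -10.1,  40.6]), 0.65)]
side thread_start [(array([-133.3,  159. ,   11.6]), 0.65), (array([-55. ,  93.1,   8. ]), 0.52)]
top drive [(array([-130.3,  345. ,    4.1]), 0.77), (array([31.1,  6.4, 43.7]), 0.55)]
top left_stop [(array([31.8, 62.5, 39.5]), 0.87), (array([ -64.5, -342. ,    0.7]), 0.51)]
top boss_mouth [(array([-22.8,   9.3,  45.5]), 0.86)]
top screw_flange [(array([ -44.2, -197. ,   52.6]), 0.68), (array([-146.5,  162.9,   51.6]), 0.56), (array([-21.9,   9.1,  44.4]), 0.43)]
top screw_knob [(array([-141.6,  158.9,   63.2]), 0.5), (array([ -45.9, -193.4,   67.8]), 0.5)]
top far_stops [(array([70.7, -4.5, 39.6]), 0.79), (array([32. ,  8.4, 41.4]), 0.28)]
top thread_start [(array([-2. , -2.7, -3.7]), 0.63)]
```

Request:
send_rows(moves=[[[3,3,15],[0,0,0],1],[[3,3,50],[0,0,0],1],[[3,3,70],[0,0,0],1],[[3,3,70],[0,0,0],0.4],[[3,3,70],[0,0,0],0.4]])

```text
time: 16.5
tcp_pos: [0.4082, 0.3138, 0.0583]
ee_rot: [0.0, 0.114, 0.994, 0.0]
force: [0.8, 0.3, 0.1]
grip_width: 0.0515
grip_force: 0.0
```

```bash
python3 -c "
from h import *
st()"
```

```text
t 16.5 tcp cradle [-54.3  81.1  58.3] yaw-y -20.0 tz [ 0.  0. -1.] F [0.8 0.3 0.1] T [ 0.03 -0.03  0.  ] grip 51.5 0.0 q6 -0.759
```

Request:
send_rows(moves=[[[0,0,0],[0,0,0],0.4],[[0,0,0],[0,0,0],0.4]])

```text
time: 16.75
tcp_pos: [0.4085, 0.314, 0.059]
ee_rot: [0.001, 0.114, 0.994, 0.001]
force: [-1.4, 0.8, 7.6]
grip_width: 0.0405
grip_force: 60.6
```

```bash
python3 -c "
from h import *
st()"
```

```text
t 16.75 tcp cradle [-54.   81.2  59. ] yaw-y -20.1 tz [ 0.002  0.001 -1.   ] F [-1.4  0.8  7.6] T [-0.09  0.26 -0.01] grip 40.5 60.6 q6 -0.759
```

Request:
send_rows(moves=[[[0,0,-2],[0,0,0],0.75],[[0,0,-2],[0,0,0.17],0.75],[[0,0,-2],[0,0,0.34],0.75],[[0,0,-2],[0,0,0.51],0.75],[[0,0,-2],[0,0,0.68],0.75]])

```text
time: 17.38
tcp_pos: [0.4081, 0.3136, 0.0602]
ee_rot: [0.0, 0.441, 0.898, 0.0]
force: [0.7, -0.3, 0.4]
grip_width: 0.0643
grip_force: 0.0
```

Request:
send_rows(moves=[[[0,0,0],[0,0,0.17],0.75],[[0,0,0],[0,0,0.34],0.75],[[0,0,0],[0,0,0.51],0.75],[[0,0,0],[0,0,0.68],0.6],[[0,0,0],[0,0,0.68],0.4]])

```text
time: 18.0
tcp_pos: [0.4082, 0.3137, 0.0606]
ee_rot: [0.0, 0.713, 0.701, 0.0]
force: [0.1, 0.5, 0.7]
grip_width: 0.0399
grip_force: 60.4
```

Request:
send_rows(moves=[[[0,0,0],[0,0,0],0.4],[[0,0,0],[0,0,0],0.4],[[0,0,0],[0,0,0],0.4]])

```text
time: 18.38
tcp_pos: [0.4083, 0.3137, 0.0606]
ee_rot: [0.0, 0.712, 0.703, 0.0]
force: [-2.2, -0.6, 5.5]
grip_width: 0.0401
grip_force: 60.3
```

```bash
python3 -c "
from h import *
st()"
```

```text
t 18.38 tcp cradle [-54.3  81.   60.6] yaw-y -97.7 tz [ 0.001  0.001 -1.   ] F [-2.2 -0.6  5.5] T [-0.13  0.27 -0.12] grip 40.1 60.3 q6 0.597
```

Request:
send_rows(moves=[[[0,0,-20],[0,0,0],0.4],[[0,0,-45],[0,0,0],0.4],[[0,0,-66],[0,0,0],0.4],[[0,0,-66],[0,0,0],0.4]])

```text
time: 18.88
tcp_pos: [0.4085, 0.3139, 0.1271]
ee_rot: [0.0, 0.712, 0.702, 0.001]
force: [0.8, -0.4, -2.1]
grip_width: 0.0404
grip_force: 60.7
```

Request:
send_rows(moves=[[[-25,15,0],[0,0,0],0.4],[[-50,30,0],[0,0,0],0.4],[[-67,40,0],[0,0,0],0.4],[[-67,40,0],[0,0,0],0.4],[[-67,40,0],[0,0,0],0.4]])

```text
time: 19.5
tcp_pos: [0.4464, 0.2462, 0.1253]
ee_rot: [-0.0, 0.713, 0.701, -0.0]
force: [-1.2, -0.5, -0.2]
grip_width: 0.0402
grip_force: 60.7
```

```bash
python3 -c "
from h import *
st();save('side','p5.png',(195,140,305,250),5)
for n in ('thread_start','screw','screw_flange','boss_mouth'):
    print(n,[(w2c(np.array(d['at'])*1000).round(1),round(d['conf'],2)) for d in env.tip_of('side',n)[:3]])"
```

```text
t 19.5 tcp cradle [-24.6   9.3 125.3] yaw-y -97.9 tz [-0.001 -0.    -1.   ] F [-1.2 -0.5 -0.2] T [ 0.01 -0.02 -0.  ] grip 40.2 60.7 q6 0.448
thread_start [(array([-25.6,  23. ,  73.4]), 0.6), (array([-132.2,  157.2,   11.7]), 0.55)]
screw [(array([-143.2,  161.8,    0.3]), 0.97), (array([-23.9,   6.1,  65.3]), 0.9), (array([34. , 10.3, 42.8]), 0.24)]
screw_flange [(array([-144. ,  160.8,   52. ]), 0.85), (array([-23.7,   7. , 120.5]), 0.67), (array([ -46.1, -196.6,   49.7]), 0.63)]
boss_mouth [(array([-25. ,   8.5,  66.6]), 0.67), (array([-18.7,   8. ,  43.5]), 0.57)]
```

View pics/p5.png

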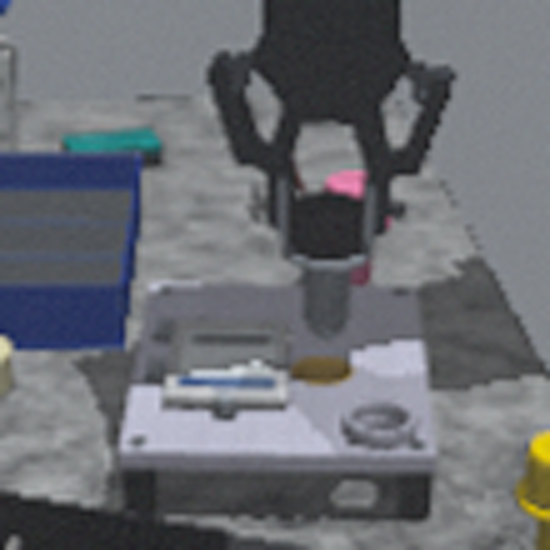

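Request:
send_rows(moves=[[[0,0,15],[0,0,0],0.4],[[0,0,25],[0,0,0],0.4],[[0,0,29],[0,0,0],0.4],[[0,0,32],[0,0,0],0.4],[[0,0,32],[0,0,0],0.4]])

```text
time: 20.38
tcp_pos: [0.4469, 0.2459, 0.0939]
ee_rot: [0.0, 0.713, 0.701, -0.0]
force: [0.2, -0.1, -1.1]
grip_width: 0.0398
grip_force: 60.7
```

Request:
send_rows(moves=[[[0,0,2],[0,0,0],0.4],[[0,0,4],[0,0,0],0.4],[[0,0,4],[0,0,0],0.4]])

```text
time: 20.75
tcp_pos: [0.4469, 0.2459, 0.0898]
ee_rot: [-0.0, 0.713, 0.701, -0.0]
force: [-0.1, 0.0, -1.1]
grip_width: 0.0401
grip_force: 60.7
```

```bash
python3 -c "
from h import *
st()"
```

```text
t 20.75 tcp cradle [-24.2   8.9  89.8] yaw-y -98.0 tz [-0. -0. -1.] F [-0.1  0.  -1.1] T [-0.01  0.03 -0.  ] grip 40.1 60.7 q6 0.448
```

Request:
send_rows(moves=[[[0,0,2],[0,0,0],0.4],[[0,0,4],[0,0,0],0.4],[[0,0,4],[0,0,0],0.4]])

```text
time: 21.12
tcp_pos: [0.4471, 0.2459, 0.0858]
ee_rot: [0.0, 0.713, 0.701, 0.0]
force: [2.3, 0.3, -2.7]
grip_width: 0.04
grip_force: 60.7
```

Request:
send_rows(moves=[[[0,0,1],[0,0,0],0.4],[[0,0,2],[0,0,0],0.4],[[0,0,2],[0,0,0],0.4]])

```text
time: 21.5
tcp_pos: [0.4471, 0.2459, 0.084]
ee_rot: [0.0, 0.713, 0.701, 0.0]
force: [3.6, -0.5, -1.5]
grip_width: 0.0407
grip_force: 60.9
```

Request:
send_rows(moves=[[[0,0.8,0],[0,0,0],0.4],[[0,0.8,1],[0,0,0],0.4],[[0,0.8,1],[0,0,0],0.4]])

```text
time: 21.88
tcp_pos: [0.4474, 0.2459, 0.0827]
ee_rot: [-0.0, 0.713, 0.701, -0.0]
force: [0.7, 0.3, -0.8]
grip_width: 0.0401
grip_force: 60.9
```

Request:
send_rows(moves=[[[0,0,1],[0,0,0],0.4],[[0,0,1],[0,0,0],0.4]])

```text
time: 22.12
tcp_pos: [0.4476, 0.2459, 0.0818]
ee_rot: [-0.0, 0.713, 0.701, -0.0]
force: [-0.4, 0.1, -0.2]
grip_width: 0.0399
grip_force: 60.9
```

Request:
send_rows(moves=[[[0,0,1],[0,0,0],0.4],[[0,0,1],[0,0,0],0.4]])

```text
time: 22.38
tcp_pos: [0.4477, 0.2459, 0.0808]
ee_rot: [-0.0, 0.713, 0.701, -0.0]
force: [0.2, 0.2, -1.0]
grip_width: 0.0402
grip_force: 60.9
```

```bash
python3 -c "
from h import *
st()"
```

```text
t 22.38 tcp cradle [-23.4   8.8  80.8] yaw-y -98.0 tz [-0. -0. -1.] F [ 0.2  0.2 -1. ] T [-0.03 -0.   -0.07] grip 40.2 60.9 q6 0.448
```

Request:
send_rows(moves=[[[0,0,0.7],[0,0,0],0.4],[[0,0,0.7],[0,0,0],0.4]])

```text
time: 22.62
tcp_pos: [0.4478, 0.246, 0.0807]
ee_rot: [0.0, 0.713, 0.701, 0.0]
force: [-2.2, -0.0, 5.2]
grip_width: 0.04
grip_force: 61.7
```

Request:
send_rows(moves=[[[0,0,0.7],[0,0,0],0.4],[[0,0,0.7],[0,0,0],0.4]])

```text
time: 22.88
tcp_pos: [0.4479, 0.2461, 0.0806]
ee_rot: [0.0, 0.713, 0.701, 0.0]
force: [-4.3, -1.4, 13.2]
grip_width: 0.0401
grip_force: 62.5
```

Request:
send_rows(moves=[[[0,0,-1.0],[0,0,0],0.4],[[0,0,-1.3],[0,0,-0.17],0.4],[[0,0,-1.6],[0,0,-0.34],0.4],[[0,0,-2.0],[0,0,-0.51],0.4],[[0,0,-2.0],[0,0,-0.51],0.4]])

```text
time: 23.5
tcp_pos: [0.4479, 0.2459, 0.0816]
ee_rot: [0.0, 0.514, 0.858, 0.0]
force: [0.4, -0.6, 1.2]
grip_width: 0.0401
grip_force: 61.2
```

```bash
python3 -c "
from h import *
st()"
```

```text
t 23.5 tcp cradle [-23.2   8.8  81.6] yaw-y -68.8 tz [ 0.  0. -1.] F [ 0.4 -0.6  1.2] T [-0.06 -0.04 -0.02] grip 40.1 61.2 q6 -0.061
```

Request:
send_rows(moves=[[[0,0,-0.3],[0,0,-0.17],0.4],[[0,0,-0.6],[0,0,-0.34],0.4],[[0,0,-1.0],[0,0,-0.51],0.4],[[0,0,-1.3],[0,0,-0.68],0.4],[[0,0,-1.3],[0,0,-0.68],0.4]])

```text
time: 24.12
tcp_pos: [0.4478, 0.2459, 0.0829]
ee_rot: [0.0, 0.2, 0.98, 0.0]
force: [0.1, 0.3, 1.8]
grip_width: 0.0402
grip_force: 61.1
```

Request:
send_rows(moves=[[[0,0,-0.2],[0,0,-0.09],0.4],[[0,0,-0.3],[0,0,-0.17],0.4],[[0,0,-0.3],[0,0,-0.17],0.4]])

```text
time: 24.5
tcp_pos: [0.4477, 0.246, 0.0831]
ee_rot: [0.0, 0.117, 0.993, 0.0]
force: [-0.1, 0.8, 2.1]
grip_width: 0.0399
grip_force: 61.1
```

```bash
python3 -c "
from h import *
st()"
```

```text
t 24.5 tcp cradle [-23.4   8.9  83.1] yaw-y -20.4 tz [ 0.  0. -1.] F [-0.1  0.8  2.1] T [ 0.   -0.07  0.01] grip 39.9 61.1 q6 -0.907
```

Request:
send_rows(moves=[[[0,0,-0.2],[0,0,-0.1],0.4],[[0,0,-0.2],[0,0,-0.1],0.4]])

```text
time: 24.75
tcp_pos: [0.4477, 0.2459, 0.0833]
ee_rot: [-0.0, 0.066, 0.998, -0.0]
force: [-0.3, 0.6, 0.0]
grip_width: 0.0401
grip_force: 61.1
```

Request:
send_rows(moves=[[[0,0,-0.2],[0,0,-0.1],0.4],[[0,0,-0.2],[0,0,-0.1],0.4]])

```text
time: 25.0
tcp_pos: [0.4476, 0.2458, 0.0834]
ee_rot: [-0.0, 0.016, 1.0, -0.0]
force: [0.4, 0.2, -1.6]
grip_width: 0.0406
grip_force: 61.0
```

Request:
send_rows(moves=[[[0,0,-0.2],[0,0,-0.1],0.4],[[0,0,-0.2],[0,0,-0.1],0.4]])

```text
time: 25.25
tcp_pos: [0.4476, 0.2458, 0.0836]
ee_rot: [-0.0, -0.034, 0.999, -0.0]
force: [0.7, 0.3, -0.8]
grip_width: 0.0402
grip_force: 61.0
```

Request:
send_rows(moves=[[[0,0,0],[0,0,-0.1],0.4],[[0,0,0.5],[0,0,-0.1],0.4],[[0,0,1],[0,0,-0.1],0.4],[[0,0,1],[0,0,-0.1],0.4]])

```text
time: 25.75
tcp_pos: [0.4477, 0.2459, 0.0826]
ee_rot: [-0.0, -0.085, 0.996, -0.0]
force: [-0.0, -0.6, -1.7]
grip_width: 0.0403
grip_force: 61.0
```

Request:
send_rows(moves=[[[0,0,1],[0,0,0],0.4],[[0,0,2],[0,0,0],0.4],[[0,0,3],[0,0,0],0.4],[[0,0,3],[0,0,0],0.4]])

```text
time: 26.25
tcp_pos: [0.4477, 0.2459, 0.0796]
ee_rot: [-0.0, -0.086, 0.996, -0.0]
force: [0.1, 1.0, -0.8]
grip_width: 0.0402
grip_force: 61.0
```

Request:
send_rows(moves=[[[0,0,0.8],[0,0,0],0.4],[[0,0,0.8],[0,0,0],0.4]])

```text
time: 26.5
tcp_pos: [0.4477, 0.2459, 0.0789]
ee_rot: [-0.0, -0.086, 0.996, -0.0]
force: [0.2, -0.4, -1.1]
grip_width: 0.0402
grip_force: 61.0
```

Request:
send_rows(moves=[[[0,0,0.7],[0,0,0],0.4],[[0,0,0.7],[0,0,0],0.4]])

```text
time: 26.75
tcp_pos: [0.4477, 0.2459, 0.0782]
ee_rot: [0.0, -0.086, 0.996, 0.0]
force: [0.6, 0.5, -1.2]
grip_width: 0.0398
grip_force: 61.0
```

Request:
send_rows(moves=[[[0,0,0.5],[0,0,0],0.4],[[0,0,0.5],[0,0,0],0.4]])

```text
time: 27.0
tcp_pos: [0.4479, 0.246, 0.0781]
ee_rot: [0.0, -0.086, 0.996, 0.0]
force: [-1.0, -1.1, 3.9]
grip_width: 0.0403
grip_force: 61.5
```

Request:
send_rows(moves=[[[0,0,0.4],[0,0,0],0.4],[[0,0,0.4],[0,0,0],0.4]])

```text
time: 27.25
tcp_pos: [0.4481, 0.246, 0.0781]
ee_rot: [0.001, -0.086, 0.996, 0.0]
force: [-2.7, -1.2, 9.2]
grip_width: 0.0401
grip_force: 61.9
```

```bash
python3 -c "
from h import *
st()"
```

```text
t 27.25 tcp cradle [-23.    8.9  78.1] yaw-y 2.9 tz [ 0.001  0.    -1.   ] F [-2.7 -1.2  9.2] T [-0.35  0.31  0.05] grip 40.1 61.9 q6 -1.312
```

Request:
send_rows(moves=[[[0,0,-0.6],[0,0,0],0.4],[[0,0,-0.3],[0,0,0.17],0.4],[[0,0,0],[0,0,0.34],0.4],[[0,0,0.4],[0,0,0.51],0.4],[[0,0,0.4],[0,0,0.51],0.4]])

```text
time: 27.88
tcp_pos: [0.4478, 0.246, 0.0771]
ee_rot: [0.0, 0.168, 0.986, 0.0]
force: [-0.4, -0.4, 4.3]
grip_width: 0.0401
grip_force: 61.4
```

```bash
python3 -c "
from h import *
st()"
```

```text
t 27.88 tcp cradle [-23.3   8.9  77.1] yaw-y -26.3 tz [ 0.  0. -1.] F [-0.4 -0.4  4.3] T [0.01 0.08 0.03] grip 40.1 61.4 q6 -0.804
```

Request:
send_rows(moves=[[[0,0,0.1],[0,0,0.17],0.4],[[0,0,0.4],[0,0,0.34],0.4],[[0,0,0.7],[0,0,0.51],0.4],[[0,0,1.1],[0,0,0.68],0.4],[[0,0,1.4],[0,0,0.85],0.4]])

```text
time: 28.5
tcp_pos: [0.4477, 0.246, 0.0755]
ee_rot: [-0.0, 0.56, 0.829, 0.0]
force: [-1.7, 0.1, 2.1]
grip_width: 0.0398
grip_force: 61.4
```

Request:
send_rows(moves=[[[0,0,0.3],[0,0,0.17],0.4],[[0,0,0.65],[0,0,0.34],0.4],[[0,0,0.98],[0,0,0.51],0.4],[[0,0,1.3],[0,0,0.68],0.4],[[0,0,1.6],[0,0,0.85],0.4]])

```text
time: 29.12
tcp_pos: [0.4478, 0.246, 0.0739]
ee_rot: [-0.0, 0.852, 0.524, 0.0]
force: [-0.5, 0.9, 2.0]
grip_width: 0.0401
grip_force: 61.3
```

```bash
python3 -c "
from h import *
st()"
```

```text
t 29.12 tcp cradle [-23.3   8.9  73.9] yaw-y -123.8 tz [ 0.  0. -1.] F [-0.5  0.9  2. ] T [ 0.22 -0.02  0.01] grip 40.1 61.3 q6 0.898
```

Request:
send_rows(moves=[[[0,0,0.32],[0,0,0.17],0.4],[[0,0,0.65],[0,0,0.34],0.4],[[0,0,0.98],[0,0,0.51],0.4],[[0,0,1.3],[0,0,0.68],0.4],[[0,0,1.62],[0,0,0.85],0.4]])

```text
time: 29.75
tcp_pos: [0.4476, 0.246, 0.0723]
ee_rot: [-0.0, 0.992, 0.126, -0.0]
force: [-1.3, 0.5, 2.8]
grip_width: 0.0403
grip_force: 61.3
```

Request:
send_rows(moves=[[[0,0,0.3],[0,0,0.17],0.4],[[0,0,0.6],[0,0,0.34],0.4],[[0,0,0.95],[0,0,0.51],0.4],[[0,0,1.2],[0,0,0.64],0.4],[[0,0,1.2],[0,0,0.64],0.4]])

```text
time: 30.38
tcp_pos: [0.4477, 0.246, 0.0711]
ee_rot: [-0.0, 0.982, -0.19, -0.0]
force: [-1.3, 1.5, 1.3]
grip_width: 0.0402
grip_force: 61.3
```

```bash
python3 -c "
from h import *
st()"
```

```text
t 30.38 tcp cradle [-23.4   8.9  71.1] yaw-y 151.1 tz [-0.  0. -1.] F [-1.3  1.5  1.3] T [0.2  0.09 0.04] grip 40.2 61.3 q6 2.383
```

Request:
send_rows(moves=[[[0,0,0],[0,0,0],0.75],[[0,0,0],[0,0,0],0.75],[[0,0,0],[0,0,-0.17],0.75],[[0,0,0],[0,0,-0.34],0.75],[[0,0,0],[0,0,-0.51],0.75]])

```text
time: 31.0
tcp_pos: [0.4477, 0.2458, 0.071]
ee_rot: [0.0, 0.998, 0.066, -0.0]
force: [-0.1, -0.4, 0.1]
grip_width: 0.0641
grip_force: 0.0
```

Request:
send_rows(moves=[[[0,0,0],[0,0,-0.18],0.75],[[0,0,0],[0,0,-0.36],0.75],[[0,0,0],[0,0,-0.54],0.75],[[0,0,0],[0,0,-0.72],0.75],[[0,0,0],[0,0,-0.9],0.75]])

```text
time: 31.62
tcp_pos: [0.4477, 0.2458, 0.071]
ee_rot: [0.0, 0.87, 0.493, -0.0]
force: [0.9, -0.2, 0.3]
grip_width: 0.0641
grip_force: 0.0
```

Request:
send_rows(moves=[[[0,0,0],[0,0,-0.18],0.75],[[0,0,0],[0,0,-0.36],0.75],[[0,0,0],[0,0,-0.54],0.75],[[0,0,0],[0,0,-0.72],0.75],[[0,0,0],[0,0,-0.9],0.75]])

```text
time: 32.25
tcp_pos: [0.4477, 0.2458, 0.071]
ee_rot: [-0.0, 0.569, 0.823, -0.0]
force: [0.6, 0.2, -0.3]
grip_width: 0.0641
grip_force: 0.0
```

Request:
send_rows(moves=[[[0,0,0],[0,0,-0.18],0.75],[[0,0,0],[0,0,-0.36],0.75],[[0,0,0],[0,0,-0.54],0.75],[[0,0,0],[0,0,-0.6],0.75],[[0,0,0],[0,0,-0.6],0.75]])

```text
time: 32.88
tcp_pos: [0.4477, 0.2458, 0.071]
ee_rot: [-0.0, 0.304, 0.953, -0.0]
force: [-0.1, -0.1, -0.2]
grip_width: 0.064
grip_force: 0.0
```

```bash
python3 -c "
from h import *
st();save('side','p6.png',(195,150,305,250),6)"
```

```text
t 32.88 tcp cradle [-23.4   8.8  71. ] yaw-y -42.4 tz [-0. -0. -1.] F [-0.1 -0.1 -0.2] T [-0.    0.05  0.05] grip 64.0 0.0 q6 -0.523
```

View pics/p6.png

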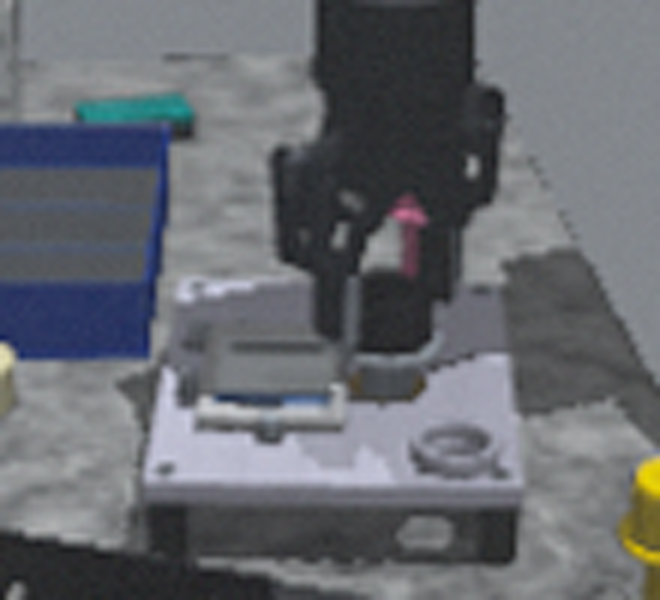

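The screw stands upright in the hole at crop (390,330), with the flange clear of the drive and the drive home at (265,400). I regrip and turn the remaining ~155°.

Request:
send_rows(moves=[[[0,0,0],[0,0,0],0.4],[[0,0,0],[0,0,0],0.4],[[0,0,0],[0,0,0],0.4],[[0,0,0],[0,0,0],0.4]])

```text
time: 33.42
tcp_pos: [0.4478, 0.2459, 0.0714]
ee_rot: [0.0, 0.304, 0.953, 0.0]
force: [-2.2, -0.7, 5.5]
grip_width: 0.0402
grip_force: 60.1
```

```bash
python3 -c "
from h import *
st()"
```

```text
t 33.42 tcp cradle [-23.3   8.8  71.4] yaw-y -42.4 tz [ 0.  0. -1.] F [-2.2 -0.7  5.5] T [-0.22  0.29  0.  ] grip 40.2 60.1 q6 -0.522
```

Request:
send_rows(moves=[[[0,0,0],[0,0,0.17],0.4],[[0,0,0.3],[0,0,0.34],0.4],[[0,0,0.6],[0,0,0.51],0.4],[[0,0,0.95],[0,0,0.68],0.4],[[0,0,1.3],[0,0,0.85],0.4]])

```text
time: 34.05
tcp_pos: [0.4478, 0.246, 0.0698]
ee_rot: [0.0, 0.672, 0.741, 0.0]
force: [0.8, 0.6, 1.0]
grip_width: 0.04
grip_force: 60.4
```

Request:
send_rows(moves=[[[0,0,0.32],[0,0,0.17],0.4],[[0,0,0.65],[0,0,0.34],0.4],[[0,0,0.98],[0,0,0.51],0.4],[[0,0,1.3],[0,0,0.68],0.4],[[0,0,1.62],[0,0,0.85],0.4]])

```text
time: 34.67
tcp_pos: [0.4477, 0.2459, 0.0683]
ee_rot: [-0.0, 0.918, 0.398, -0.0]
force: [-1.5, -0.5, 4.0]
grip_width: 0.0401
grip_force: 60.6
```

Request:
send_rows(moves=[[[0,0,0.32],[0,0,0.17],0.4],[[0,0,0.65],[0,0,0.34],0.4],[[0,0,0.98],[0,0,0.51],0.4],[[0,0,1.3],[0,0,0.68],0.4],[[0,0,1.62],[0,0,0.85],0.4]])

```text
time: 35.3
tcp_pos: [0.4477, 0.2459, 0.0667]
ee_rot: [-0.0, 1.0, -0.016, 0.0]
force: [-1.4, -0.7, 3.0]
grip_width: 0.0401
grip_force: 60.5
```

Request:
send_rows(moves=[[[0,0,0.25],[0,0,0.14],0.4],[[0,0,0.25],[0,0,0.14],0.4],[[0,0,0.25],[0,0,0.14],0.4]])

```text
time: 35.67
tcp_pos: [0.4478, 0.246, 0.0664]
ee_rot: [-0.0, 0.997, -0.082, 0.0]
force: [0.8, 0.3, 2.4]
grip_width: 0.0403
grip_force: 60.5
```

```bash
python3 -c "
from h import *
st();env.camera('side');env.camera('top')
for c in ('side','top'):
  for n in ('drive','screw_flange','left_stop','far_stops'):
    print(c,n,[(w2c(np.array(d['at'])*1000).round(1),round(d['conf'],2)) for d in env.tip_of(c,n)[:3]])"
```

```text
t 35.67 tcp cradle [-23.3   8.9  66.4] yaw-y 163.6 tz [ 0.  0. -1.] F [0.8 0.3 2.4] T [0.01 0.02 0.  ] grip 40.3 60.5 q6 2.165
side drive [(array([34.4,  8.3, 43. ]), 0.79), (array([ 67.1, -40.7,  50. ]), 0.72), (array([-131.4,  347.6,    2.5]), 0.67)]
side screw_flange [(array([-147.8,  161.8,   51.1]), 0.67), (array([62.8, 55.3, 51.7]), 0.66), (array([-22.8,   7.9,  58.7]), 0.45)]
side left_stop [(array([32.6, 64.3, 42.8]), 0.77), (array([62.8, -4.6, 42.5]), 0.3)]
side far_stops [(array([61.5, -9.2, 42.8]), 0.8)]
top drive [(array([-133. ,  347.8,    3.2]), 0.81), (array([30.9, 10.1, 40.8]), 0.67)]
top screw_flange [(array([-149.4,  160.7,   49.6]), 0.6)]
top left_stop [(array([33.3, 63.2, 38.7]), 0.59)]
top far_stops [(array([70.3, -2.8, 42. ]), 0.8)]
```

```bash
python3 -c "
from h import *
print(env.finish_job())"
```

```text
the job is handed in; nothing more can be done
None
```

The job is handed in at about 36 s: drive pushed home against all three pins, screw felt to drop off the thread end and then turned forward about 366° (flange about 15 mm above the bed), knob still gripped; the hand-in returned no verdict.

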